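# Set the tail slide of a sash clamp one hole on and hold its pin home

### The job

Two drilled-bar clamps lie side by side on the bench; the tail slide of one still stands one hole farther from its screw head than the other's. On that clamp, grip the lock plunger's knob and pull it up, draw the slide one hole towards the screw head so that it matches the other clamp, and let the pin go fully home in that hole; finish still gripping the knob, holding the pin engaged, without letting go. Leave the other clamp as it is set and do not push the things lying about.

Things in the scene. Friction and masses are not known exactly. Their poses are not given: they have to be found in the camera images.
- clamp: the clamp to set: aluminium bar 30 mm wide (x), 460 mm long (y), its top 60 mm above the bench, on two dark feet 60 mm wide, fixed to the bench. Origin on the bench under the bar's middle; y runs along the bar towards the screw head, z up. Holes in the bar's top every 50 mm at y = -170, -120, -70, -20, +30 mm, 13 mm wide; at the start the slide's pin is in the one at -120
- next_hole (a point): mouth of the hole at y = -70 mm in the top of that clamp's bar, where the pin must go: a square hole 13 mm wide, hidden under the slide at the start; axes as the clamp's
- screw_head (a point): middle of the top of that clamp's screw head, a fixed dark steel block 46 mm wide, 105 mm high, with a screw towards the slide and a wooden handle out to 112 mm beyond
- slide (a joint): travel of this clamp's tail slide along the bar in m: 0 at the start (pin in its first hole), growing towards the screw head (+y of the clamp); the next hole is at 0.050. It runs from -0.020 to 0.100; stiff by about 2 N of friction; with the pin in a hole it has about 1.5 mm of play and is locked.
- plunger (a joint): lift of this clamp's lock plunger in m: 0 is fully home, up to 0.022. The pin, 10 mm thick with a round tip, reaches 12 mm into the bar, so from 0.012 upwards it is clear of the hole. A spring pushes it down with 6 N at 0, about 9.5 N at 0.014 and 11.5 N at 0.022; between holes it rides on the bar at 0.012.
- knob: the plunger's pull knob: upright black plastic cylinder 26 mm across, 36 mm high, on the tail slide. Origin: its centre, 104 mm above the bench with the pin home (underside at 86 mm, top at 122 mm). It moves with the slide and the plunger; y along the bar to the screw head, z up. Under it a round boss 20 mm across, its top 83 mm above the bench
- slide_top (a point): middle of the tail slide's flat top, 73 mm above the bench. The slide is dark steel, 46 mm wide, 90 mm along the bar; the knob's axis is 18 mm behind this point (away from the screw head); a jaw 46 mm wide stands 33 to 45 mm ahead of it, its top 95 mm above the bench. Axes as the clamp's
- set_clamp: the other clamp, alike and nearly parallel about 150 mm away, on the near or far side; its slide stands already in the hole at y = -70 mm. To be left as it is. Origin and axes as the first clamp's.
- set_slide (a joint): travel of the other clamp's slide in m, 0 as set (its hole at y = -70 mm); must stay there
- set_plunger (a joint): lift of the other clamp's plunger in m, 0 home; must stay home
- offcut: offcut of wood 34 x 90 x 18 mm lying between the two clamps; a bystander; origin under it, on the bench
- glue: small white glue bottle, 42 mm across, 115 mm high, standing between the two clamps near their heads; a bystander; origin under it, on the bench
- tape_measure: tape measure, 68 x 36 x 60 mm; a bystander; origin under it, on the bench
- hammer: hammer lying flat; a bystander; origin under it, on the bench
- tub: open white plastic tub, 96 mm across, 85 mm high; a bystander; origin under it, on the bench
- wrench: wrench lying flat; a bystander; origin under it, on the bench

How it is judged:
By the outcome, as a careful person would: the job done as asked, in the order asked, and still so for the second after the job is handed in, while the arm keeps its last pose, push and grip.
It also fails if it takes over 35 s, if anything falls off the work surface, if the arm or the gripper's body presses on something with over 40 N, if the wrist force passes 120 N, or if a joint passes its speed limit or range.

### The arm

A 6-joint arm with a two-finger parallel gripper is mounted at the origin on the work surface. World frame = base frame: x ahead of the robot, y to its left, z up, the work surface at z = 0. Lengths are in m, angles in rad, forces in N, time in s.
With the tool pointing down it reaches from about 0.325 to 0.9 m from the base axis. Payload 6.1 kg.
Tool frame: the origin (TCP) lies midway between the tips of the shut fingers; the grasp point (between the pads) lies 19 mm behind it; x points along the fingers, y is the direction in which the jaws open and shut, and the axes are right-handed (so a half turn about x gives the same grasp; the last joint's range is limited). The gripper opens to 85 mm and grips with 20 to 120 N. Pads are 22 mm wide; open, the fingers measure 114 mm over their backs; the gripper's body (76 mm by 85 mm) begins 54 mm behind the grasp point. The pads swing forward as they close: fully open they stand 13 mm farther back than shut.
Start: joints at [-0.126, 0.22, 1.526, -0, 1.395, -0.126], TCP at [0.625, -0, 0.231] pointing down, gripper open.
Joint ranges: [-2.98, 2.98], [-0.91, 2.08], [0.09, 2.57], [-1.24, 4.39], [0.2, 2.65], [-2.68, 2.68]. Speed limits (rad/s): [2.57, 2.57, 3.01, 3.14, 3.14, 3.14].

### API

Orientations are given as [roll, pitch, yaw] about the fixed x, y, z axes, in that order (R = Rz(yaw) Ry(pitch) Rx(roll)).
In Python, from plant import movep, move_l, set_joints, gripper_to, hold, inverse_kinematics, observe, get_image, get_calibration, Unreachable, job_done gives the robot as it stands. Calls block until the motion is done:
- movep(position, orientation): joint-space move of the TCP to a pose.
- move_l(position, feed=0.15, rotation=None, max_force=None): straight line of the TCP; rotation=None keeps the orientation; feed is the mean speed in m/s. With max_force (N) it stops when the force on the tool has changed by that much, and returns True; else False.
- set_joints(angles): joint-space move.
- gripper_to(opening, f_grip=None): finger opening in m; f_grip is the grip in N (None keeps the last); returns when the fingers have stopped.
- hold(seconds).
- inverse_kinematics(position, orientation): joint angles nearest the present ones, or None.
- observe(): the state.
- get_image(name): name is "scene" or "side" or "wrist"; returns (picture, depth): 420x560x3 uint8, red, green, blue; 420x560 float32, m along the optical axis (not along the pixel's ray), 0 where there is no reading.
- get_calibration(name): a dict with "intrinsics" (3x3 intrinsics, pixels), "world_from_camera" (4x4, takes a point from camera to world coordinates). Camera axes: x right, y down, z forward; pixel columns grow to the right and rows downward; lengths in m; the calibration is good to about 2 mm. A picture is of the moment at which its call begins: read the wrist's pose just before it. get_calibration takes no time and is no camera call; for the wrist camera it gives the pose at the moment of the call.
A pose or a line that the arm cannot do raises Unreachable and nothing moves.
- job_done(): hands the job in, once; it reports no verdict.
The state is a dict: "time_s": time; "q": joint angles; "joint_velocities": joint speeds; "joint_torque": joint torques, N m; "eef_pos": TCP position; "tcp_rot": TCP orientation; "ft_force": force on the tool from outside, world axes, zero at the start; "torque": the same for the moment, N m; "opening": finger opening in m.
Only numpy, scipy, OpenCV 4.12 (cv2) and the standard library are available. Lean on these libraries where they do the work, as an engineer would, in place of code of your own. Each camera call takes 0.05 s, during which the arm holds its last target.

## Working session

There is one attempt and no reset: what is moved stays moved. The work goes in short steps, each a Python script; the robot and the scene stay as the last script left them, time stands still between calls to the robot, and variables do not carry over. Pictures are saved under pics/ and viewed, and the job is handed in when it is done.

```bash
ls; mkdir -p pics; python3 - <<'E'
from plant import *
import cv2,numpy as np
for n in ("scene","side","wrist"):
    c=get_calibration(n); p,d=get_image(n)
    cv2.imwrite(f"pics/{n}0.png",p[:,:,::-1]); np.savez(f"{n}0.npz",p=p,d=d,K=c["intrinsics"],T=c["world_from_camera"])
    print(n,np.round(c["world_from_camera"],3).tolist(),c["intrinsics"][0][0])
o=observe();print(o["time_s"],o["tcp_rot"],o["eef_pos"],o["opening"])
E
```

```text
pics
scene [[-0.656, 0.613, -0.44, 1.053], [0.755, 0.533, -0.382, 0.342], [0.0, -0.583, -0.812, 1.019], [0.0, 0.0, 0.0, 1.0]] 495.96535933368347
side [[0.861, -0.318, 0.396, 0.045], [-0.508, -0.526, 0.682, -0.953], [-0.009, -0.789, -0.615, 0.872], [0.0, 0.0, 0.0, 1.0]] 545.4236836769571
wrist [[1.0, 0.0, -0.002, 0.625], [-0.0, -0.966, -0.26, 0.065], [-0.002, 0.26, -0.966, 0.373], [0.0, 0.0, 0.0, 1.0]] 291.7913763195514
0.15 [-1.69551056  1.56928528  3.01690204] [6.24533532e-01 6.83225625e-05 2.30441425e-01] 0.0852486050778286
```

View pics/scene0.png

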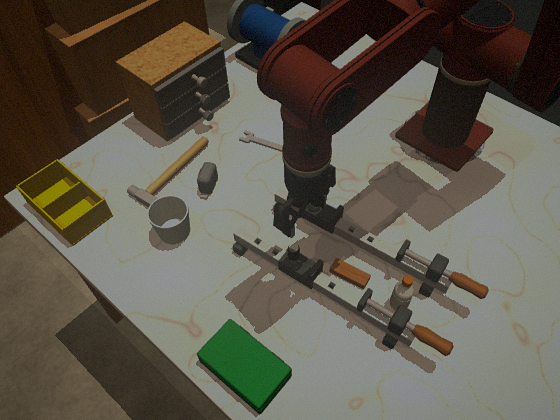

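View pics/side0.png

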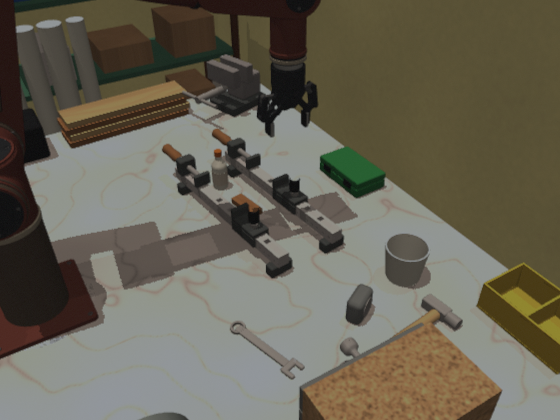

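View pics/wrist0.png

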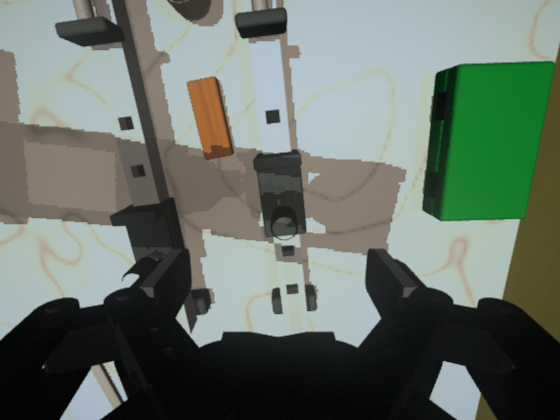

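The two clamps run along world y with their heads at +y. In the wrist view the near (left) clamp shows two holes ahead of its slide, (125,123) and (137,172). The far clamp shows one ahead at (273,117) and two behind, (288,251) and (292,289). So the near clamp is the one to set. I'll enlarge the views and measure it.

```bash
cat > h.py <<'E'
import numpy as np,cv2
def cloud(f):
    z=np.load(f);d=z["d"];K=z["K"];T=z["T"]
    v,u=np.mgrid[:d.shape[0],:d.shape[1]]
    P=np.stack([(u-K[0,2])/K[0,0]*d,(v-K[1,2])/K[1,1]*d,d],-1)@T[:3,:3].T+T[:3,3]
    P[d==0]=np.nan
    return z["p"],P
def crop(p,r0,r1,c0,c1,s,out):
    cv2.imwrite(out,cv2.convertScaleAbs(cv2.resize(p[r0:r1,c0:c1,::-1],None,fx=s,fy=s,interpolation=cv2.INTER_CUBIC),alpha=1.8))
E
python3 - <<'E'
from h import *
p,P=cloud("side0.npz"); crop(p,120,280,160,360,4,"pics/side_c.png")
p2,P2=cloud("scene0.npz"); crop(p2,180,330,230,430,4,"pics/scene_c.png")
for nm,Q in(("side",P),("scene",P2),("wrist",cloud("wrist0.npz")[1])):
    X=Q.reshape(-1,3)
    for x0,x1 in((.42,.56),(.58,.75)):
      m=(X[:,0]>x0)&(X[:,0]<x1)&(abs(X[:,1])<.4)
      for a,b in((.054,.066),(.068,.078),(.09,.1),(.1,.11),(.117,.127)):
        Y=X[m&(X[:,2]>a)&(X[:,2]<b)]
        if len(Y)>5: print(nm,x0,a,len(Y),np.round(np.percentile(Y,[2,50,98],axis=0),3).tolist())
E
```

```text
side 0.42 0.054 1199 [[0.437, -0.391, 0.055], [0.478, -0.044, 0.059], [0.556, 0.21, 0.065]]
side 0.42 0.068 537 [[0.426, -0.109, 0.068], [0.475, -0.05, 0.073], [0.539, 0.228, 0.078]]
side 0.42 0.09 407 [[0.425, -0.093, 0.09], [0.452, 0.191, 0.094], [0.529, 0.329, 0.099]]
side 0.42 0.1 181 [[0.425, -0.095, 0.1], [0.459, 0.213, 0.104], [0.534, 0.238, 0.109]]
side 0.42 0.117 26 [[0.473, -0.095, 0.117], [0.48, -0.09, 0.12], [0.516, 0.061, 0.122]]
side 0.58 0.054 1308 [[0.583, -0.374, 0.054], [0.628, -0.103, 0.06], [0.74, 0.219, 0.065]]
side 0.58 0.068 603 [[0.588, -0.374, 0.068], [0.628, -0.034, 0.072], [0.744, 0.218, 0.078]]
side 0.58 0.09 314 [[0.581, -0.039, 0.09], [0.603, 0.164, 0.094], [0.642, 0.332, 0.099]]
side 0.58 0.1 132 [[0.581, -0.04, 0.1], [0.609, 0.221, 0.104], [0.635, 0.245, 0.11]]
side 0.58 0.117 21 [[0.617, -0.039, 0.118], [0.624, -0.035, 0.12], [0.639, -0.025, 0.124]]
scene 0.42 0.054 1522 [[0.444, -0.371, 0.055], [0.469, 0.083, 0.059], [0.552, 0.262, 0.064]]
scene 0.42 0.068 522 [[0.452, -0.092, 0.068], [0.494, -0.041, 0.073], [0.549, 0.259, 0.078]]
scene 0.42 0.09 664
[... 915 characters left out ...]
38, -0.068, 0.09], [0.466, 0.142, 0.096], [0.499, 0.163, 0.099]]
wrist 0.42 0.1 72 [[0.48, -0.07, 0.1], [0.488, -0.068, 0.105], [0.493, -0.067, 0.109]]
wrist 0.42 0.117 86 [[0.474, -0.075, 0.117], [0.485, -0.069, 0.12], [0.492, -0.067, 0.123]]
wrist 0.58 0.054 5723 [[0.598, -0.176, 0.059], [0.624, 0.06, 0.06], [0.655, 0.174, 0.062]]
wrist 0.58 0.068 2658 [[0.602, -0.048, 0.07], [0.626, -0.003, 0.073], [0.651, 0.149, 0.075]]
wrist 0.58 0.09 1641 [[0.59, -0.016, 0.09], [0.616, 0.148, 0.096], [0.643, 0.161, 0.099]]
wrist 0.58 0.1 70 [[0.617, -0.022, 0.101], [0.629, -0.012, 0.105], [0.641, -0.011, 0.11]]
wrist 0.58 0.117 166 [[0.617, -0.036, 0.118], [0.629, -0.017, 0.12], [0.641, -0.011, 0.123]]
```

View pics/side_c.png

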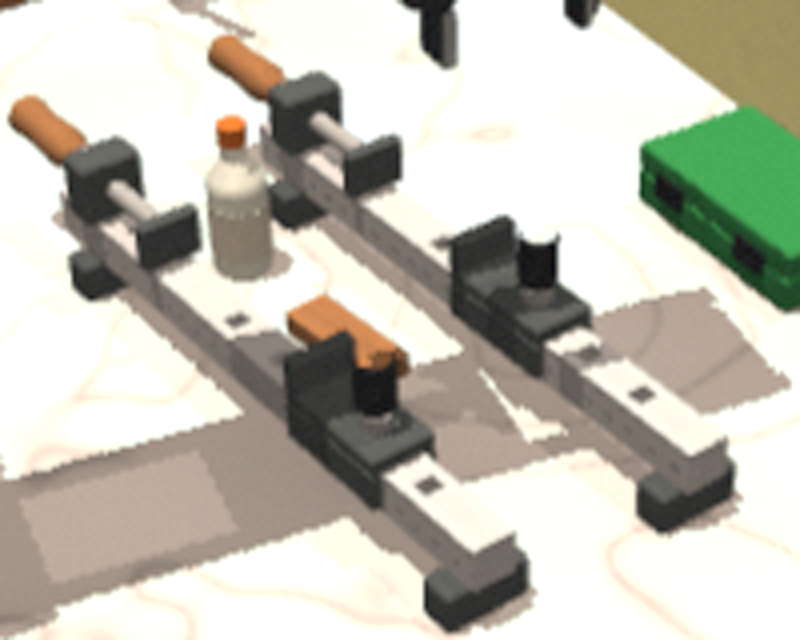

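View pics/scene_c.png

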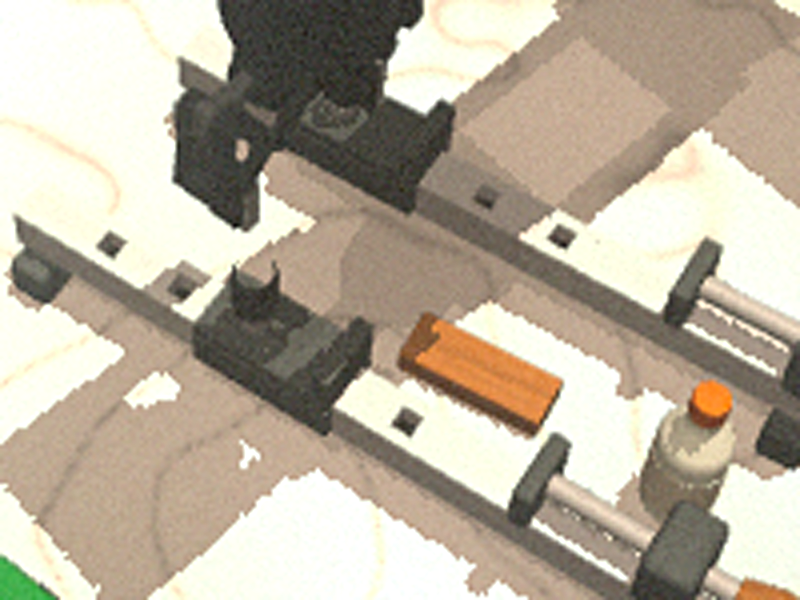

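The pictures confirm that the near clamp needs setting. In the side crop its knob is at about (375,385), with one hole showing behind the slide; the far clamp shows two. I'll move above the near knob with clear sight and measure its axis and yaw.

```bash
python3 - <<'E'
from plant import *
from h import *
from scipy.spatial.transform import Rotation as R
o=observe();print(R.from_euler('xyz',o["tcp_rot"]).as_matrix().round(3).tolist())
move_l([.48,-.085,.25],feed=.2)
o=observe();print(o["time_s"],o["eef_pos"])
c=get_calibration("wrist"); p,d=get_image("wrist")
np.savez("w1.npz",p=p,d=d,K=c["intrinsics"],T=c["world_from_camera"])
cv2.imwrite("pics/w1.png",cv2.convertScaleAbs(p[:,:,::-1],alpha=1.5))
p,P=cloud("w1.npz");X=P.reshape(-1,3);X=X[~np.isnan(X[:,0])]
m=(X[:,0]>.41)&(X[:,0]<.55)&(X[:,1]<.2)&(X[:,1]>-.3)
b=X[m&(abs(X[:,2]-.06)<.003)]
ys=np.arange(-.28,.2,.02);cs=[]
for y in ys:
    s=b[abs(b[:,1]-y)<.01]
    if len(s)>20:
        lo,hi=np.percentile(s[:,0],[1,99]); print(round(y,3),len(s),lo.round(4),hi.round(4)); 
        if hi-lo>.027:cs.append((y,(lo+hi)/2))
cs=np.array(cs);print("barfit",np.polyfit(cs[:,1-1],cs[:,1],1) if len(cs)>1 else cs)
for a,q in((.073,.0025),(.095,.003),(.121,.003)):
    s=X[m&(abs(X[:,2]-a)<q)]
    print(a,len(s),s.min(0).round(4),s.max(0).round(4),np.median(s,0).round(4))
s=X[m&(X[:,2]>.113)&(X[:,2]<.126)&(X[:,1]<0)]
(cx,cy),r=cv2.minEnclosingCircle((s[:,:2]*1000).astype(np.float32));print("knob",cx,cy,r)
E
```

```text
[[-0.001, 1.0, 0.0], [0.0, 0.0, -1.0], [-1.0, -0.001, -0.0]]
1.1417 [ 0.48053242 -0.08478346  0.25006993]
-0.18 336 0.4818 0.5117
-0.16 381 0.4794 0.5101
-0.14 344 0.477 0.5073
-0.12 335 0.4747 0.5046
-0.02 181 0.462 0.4906
0.0 555 0.4597 0.4894
0.02 404 0.4572 0.4871
0.04 600 0.4546 0.4849
0.06 508 0.452 0.4828
0.08 599 0.4496 0.4797
0.1 404 0.4479 0.4777
barfit [-0.12354413  0.47467441]
0.073 2420 [ 0.4569 -0.1088  0.0705] [ 0.509  -0.0277  0.0755] [ 0.4828 -0.0607  0.0731]
0.095 590 [ 0.4547 -0.0777  0.0924] [ 0.5006 -0.0157  0.0978] [ 0.4782 -0.0233  0.095 ]
0.121 144 [ 0.472  -0.0928  0.118 ] [ 0.497  -0.067   0.1238] [ 0.484  -0.0746  0.1204]
knob 484.6761169433594 -79.87299346923828 12.939366340637207
```

View pics/w1.png

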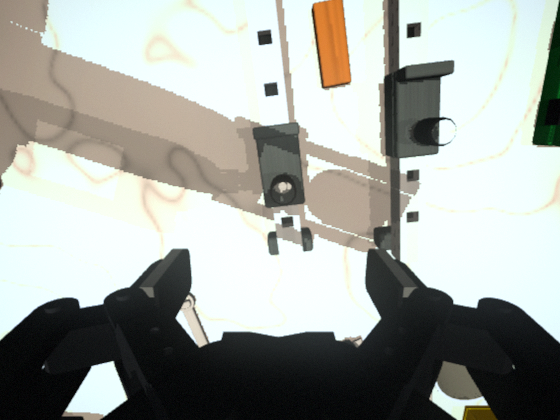

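The measured knob axis is (0.4847, −0.0799). Its radius comes out at 12.9 mm, it lies on the fitted bar line, and its top is at about 0.1205 m. The bar's yaw is +0.123 rad. In this view the knob is at (284,187) with two holes ahead of the slide at (265,38) and (270,90). Next I'll align, descend and grip.

```bash
cat >> h.py <<'E'
from scipy.spatial.transform import Rotation as R
YAW=np.arctan(.12354)
YD=np.array([-np.sin(YAW),np.cos(YAW),0])
K0=np.array([.4847,-.0799,0])
ROT=R.from_matrix(R.from_euler('z',YAW).as_matrix()@np.array([[0,1,0],[0,0,-1],[-1,0,0.]])).as_euler('xyz')
def st(n=""):
    from plant import observe
    o=observe(); r=o["eef_pos"]-K0
    print(n,round(o["time_s"],2),"tcp",o["eef_pos"].round(4),"along",round(float(r@YD),4),"F",np.round(o["ft_force"],1),"M",np.round(o["torque"],2),"op",round(o["opening"],4),"rot",np.rad2deg(R.from_euler('xyz',o["tcp_rot"]).as_matrix()[:2,0]).round(2))
E
python3 -W ignore - <<'E'
from plant import *
from h import *
print(ROT, inverse_kinematics(K0+[0,0,.16],ROT), inverse_kinematics(K0+.05*YD+[0,0,.08],ROT))
movep(K0+[0,0,.16],ROT); st("above")
print(move_l(K0+[0,0,.083],feed=.08,max_force=8)); st("down")
gripper_to(.015,f_grip=60); hold(.2); st("grip")
for n in("wrist","side"):
    p,d=get_image(n); cv2.imwrite(f"pics/g_{n}.png",cv2.convertScaleAbs(p[:,:,::-1],alpha=1.5))
E
```

```text
[1.44787913 1.57079633 0.        ] [-0.32406847 -0.03789532  1.94159381  0.          1.23789417 -0.44698567] [-0.22783662  0.04233293  2.02816609  0.          1.07109364 -0.35075382]
above 1.64 tcp [ 0.4846 -0.0794  0.1597] along 0.0005 F [ 0.3 -0.3  0.9] M [-0.05 -0.06  0.01] op 0.0857 rot [-0.12  0.04]
False
down 2.76 tcp [ 0.4852 -0.0801  0.0836] along -0.0002 F [-0.6 -0.9 -0.5] M [ 0.04 -0.02  0.  ] op 0.0854 rot [ 0.06 -0.02]
grip 3.54 tcp [ 0.4852 -0.08    0.0834] along -0.0001 F [0.1 1.4 2.5] M [ 0.15 -0.22 -0.05] op 0.0244 rot [ 0.06 -0.01]
```

View pics/g_side.png

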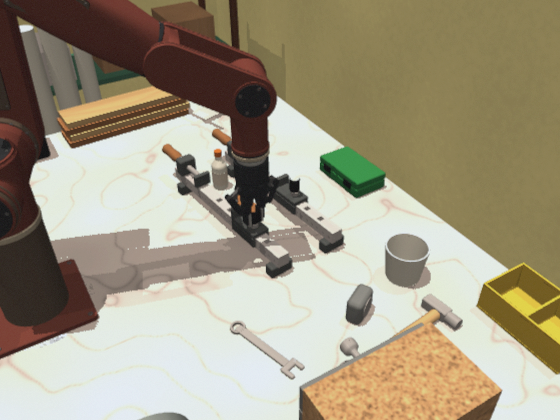

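View pics/g_wrist.png

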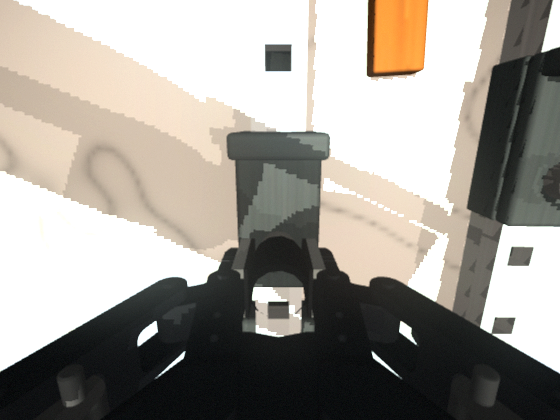

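The jaws straddle the knob at (280,270), aligned with the bar, and the opening reads 24.4 mm against the 26 mm knob. Now I'll lift.

```bash
python3 -W ignore - <<'E'
from plant import *
from h import *
o=observe()["eef_pos"]
for dz in(.008,.017):
    move_l([o[0],o[1],o[2]+dz],feed=.04); hold(.1); st(dz)
p,d=get_image("wrist"); cv2.imwrite("pics/lift.png",cv2.convertScaleAbs(p[:,:,::-1],alpha=1.5))
E
```

```text
0.008 4.1 tcp [ 0.4851 -0.0799  0.0903] along -0.0 F [ 5.8  0.1 -9.2] M [-0.06 -1.09 -0.03] op 0.0246 rot [0.   0.01]
0.017 4.58 tcp [ 0.485  -0.0798  0.099 ] along 0.0001 F [  7.1  -0.6 -10.5] M [-0.09 -1.3  -0.01] op 0.0241 rot [0.   0.02]
```

View pics/lift.png

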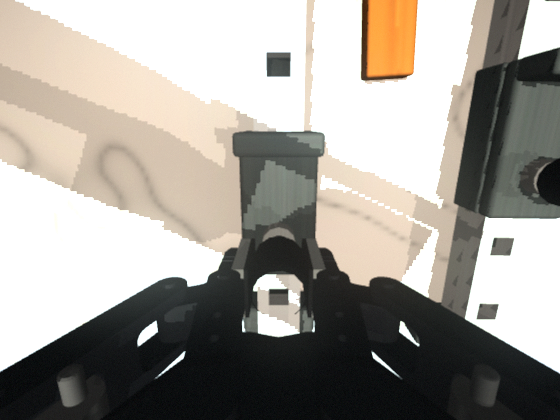

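The lift measured about 15.6 mm, with a −10.5 N reaction that matches the spring, so the pin is clear. There is no sign of slip. Next I'll draw the slide 50 mm.

```bash
python3 -W ignore - <<'E'
from plant import *
from h import *
o=observe()["eef_pos"]; z=.1005
def cmd(s): return [K0[0]+.0004+YD[0]*s,K0[1]+YD[1]*s,z]
print(move_l(cmd(.025),feed=.05,max_force=20)); st(25)
print(move_l(cmd(.050),feed=.05,max_force=20)); hold(.2); st(50)
c=get_calibration("wrist");p,d=get_image("wrist"); cv2.imwrite("pics/d50.png",cv2.convertScaleAbs(p[:,:,::-1],alpha=1.5))
np.savez("w2.npz",p=p,d=d,K=c["intrinsics"],T=c["world_from_camera"])
_,P=cloud("w2.npz");X=P.reshape(-1,3);X=X[~np.isnan(X[:,0])]
j=X[(abs(X[:,2]-.095)<.003)&(abs(X[:,0]-.474)<.03)&(X[:,1]>0)&(X[:,1]<.08)]
q=(j-K0)@YD; print("jaw along (expect .101-.113)",np.percentile(q,[2,50,98]).round(4),len(q))
_,P=cloud("w1.npz");X=P.reshape(-1,3);X=X[~np.isnan(X[:,0])]
j=X[(abs(X[:,2]-.095)<.003)&(abs(X[:,0]-.48)<.03)&(X[:,1]>-.04)&(X[:,1]<.03)]
q=(j-K0)@YD; print("jaw before",np.percentile(q,[2,50,98]).round(4))
E
```

```text
False
25 5.28 tcp [ 0.4818 -0.0544  0.0991] along 0.0256 F [  7.2   2.1 -10.2] M [ 0.25 -1.36 -0.01] op 0.0241 rot [-0.    0.06]
False
50 6.12 tcp [ 0.4787 -0.0297  0.0991] along 0.0505 F [ 7.4  2.6 -9.5] M [ 0.34 -1.35  0.01] op 0.0242 rot [-0.01  0.06]
jaw along (expect .101-.113) [0.1017 0.1075 0.1128] 2184
jaw before [0.051  0.0568 0.0625]
```

View pics/d50.png

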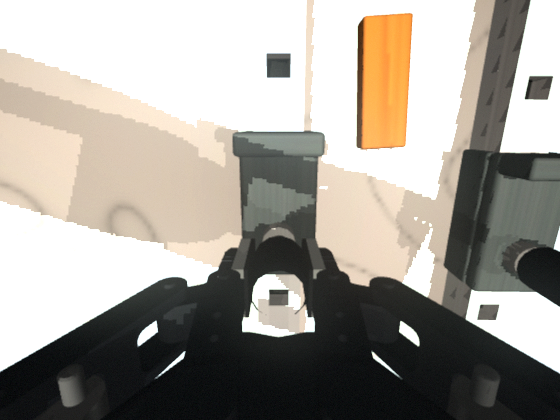

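The slide advanced 50.5 mm by the TCP and 50.7 mm by the jaw's depth, and the hole pattern repeats in the view at (279,66). That is within the ±1.5 mm play, so I'll lower in steps and watch the force.

```bash
python3 -W ignore - <<'E'
from plant import *
from h import *
o=observe()["eef_pos"]; s=.0496
for z in(.0945,.089,.085,.0835,.0825):
    r=move_l([K0[0]+.0004+YD[0]*s,K0[1]+YD[1]*s,z],feed=.03,max_force=15); hold(.1); st((z,r))
    if r: break
E
```

```text
(0.0945, False) 6.62 tcp [ 0.4788 -0.03    0.0932] along 0.0502 F [ 6.3  2.4 -9.4] M [ 0.39 -1.21 -0.  ] op 0.0244 rot [-0.01  0.07]
(0.089, False) 7.06 tcp [ 0.4788 -0.0301  0.0879] along 0.0501 F [ 6.5  2.5 -7.3] M [ 0.35 -1.09 -0.02] op 0.0245 rot [-0.    0.06]
(0.085, False) 7.44 tcp [ 0.4788 -0.0302  0.084 ] along 0.0501 F [ 5.   2.3 -7.3] M [ 0.35 -0.99  0.01] op 0.0246 rot [-0.01  0.05]
(0.0835, False) 7.79 tcp [ 0.479  -0.0306  0.0835] along 0.0497 F [2.3 2.  0.7] M [ 0.36 -0.46 -0.04] op 0.0242 rot [-0.    0.01]
(0.0825, False) 8.14 tcp [ 0.4792 -0.0309  0.0834] along 0.0493 F [-1.8  2.6  7.4] M [ 0.25  0.24 -0.03] op 0.0247 rot [ 0.01 -0.03]
```

There is a hard stop at TCP z = 0.0834, the same height as when I first gripped with the pin home. The reaction changed from −7 N (spring) to +7 N (seated), with no resting on the bar at the 12 mm lift height. I'll hold, take final pictures and check.

```bash
python3 -W ignore - <<'E'
from plant import *
from h import *
hold(.5); st("end")
ims=[]
for n in("wrist","side","scene"):
    c=get_calibration(n);p,d=get_image(n); np.savez(n+"9.npz",p=p,d=d,K=c["intrinsics"],T=c["world_from_camera"])
    if n=="side": crop(p,120,280,160,360,4,"pics/f_side.png")
    if n=="wrist": cv2.imwrite("pics/f_wrist.png",cv2.convertScaleAbs(p[:,:,::-1],alpha=1.5))
def rng(f,zc,t,x0,x1,y0,y1):
    X=cloud(f)[1].reshape(-1,3); X=X[(abs(X[:,2]-zc)<t)&(X[:,0]>x0)&(X[:,0]<x1)&(X[:,1]>y0)&(X[:,1]<y1)]
    return np.percentile((X-K0)@YD,[2,50,98]).round(4),len(X)
print("jaw",rng("wrist9.npz",.095,.003,.44,.505,0,.06))
for f in("w1.npz","w2.npz"): print("other jaw",f,rng(f,.095,.003,.57,.66,-.02,.07))
print("other knob top side before/after",rng("side0.npz",.121,.003,.6,.66,-.05,.01),rng("side9.npz",.121,.003,.6,.66,-.05,.01))
E
```

```text
end 8.64 tcp [ 0.4791 -0.0309  0.0834] along 0.0493 F [-0.9  0.6  8.3] M [ 0.29  0.25 -0.04] op 0.0245 rot [ 0.   -0.03]
jaw (array([0.1001, 0.1063, 0.1119]), 2835)
other jaw w1.npz (array([0.0479, 0.0943, 0.1002]), 699)
other jaw w2.npz (array([0.0441, 0.0929, 0.1005]), 1018)
other knob top side before/after (array([0.0225, 0.0272, 0.0382]), 18) (array([0.02  , 0.0258, 0.0423]), 20)
```

View pics/f_side.png

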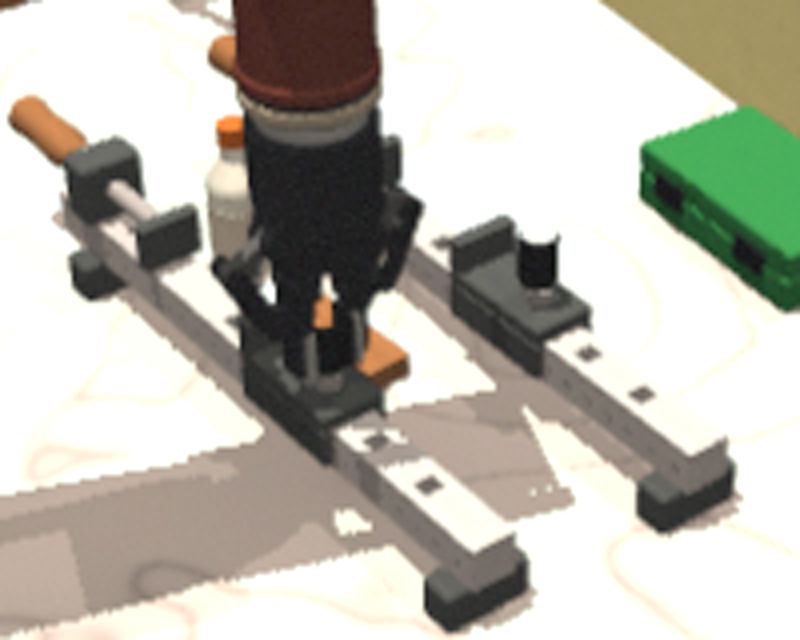

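View pics/f_wrist.png

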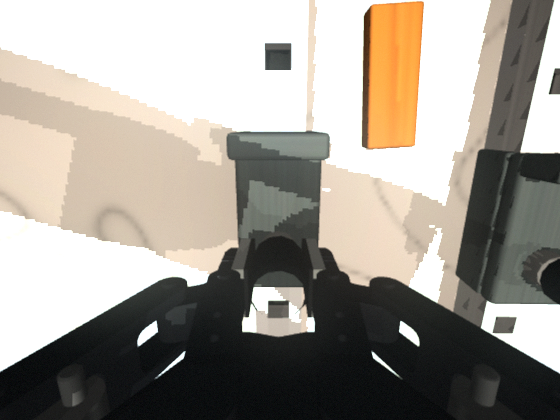

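The near clamp now shows two holes behind its slide, at (378,440) and (430,485), matching the far clamp. The far knob is still at (537,262), and the offcut and bottle haven't moved. Handing in.

```bash
python3 -W ignore -c "
from plant import *
from h import st
st('final'); job_done()"
```

```text
final 8.79 tcp [ 0.4792 -0.0309  0.0834] along 0.0493 F [-0.5  0.7  8.3] M [ 0.32  0.27 -0.01] op 0.0248 rot [ 0.   -0.02]
the job is handed in; nothing more can be done
```

The near clamp's slide is now one hole closer to its screw head, matching the other clamp, and the arm still grips the knob with the pin home. The near clamp was the one to set: it showed two free holes ahead of its slide, against one on the far clamp. I gripped its knob at 60 N, pulled it up about 15.6 mm, drew the slide one hole towards the head and lowered the pin. I handed in at 8.8 s.

**Last checks**
- **Travel:** the gripper moved 49.3 mm along the bar, and the jaw moved 49.5 mm by depth camera. Both agree with 50 mm within the pin's 1.5 mm play.
- **Pin home:** the TCP stopped at z = 0.0834 m, the same as when I first gripped the knob with the pin home. It is pressing down with about 8 N.
- **Holes:** two holes now show behind the slide, as on the other clamp.
- **Other clamp and nearby things:** in the side view the other clamp, offcut and glue bottle look unmoved. My before-and-after depth figures for the other clamp differ by 1 to 2 mm. I put that down to the small number of camera points rather than movement. I did not re-check the tape measure, hammer, tub or wrench, but the arm never went near them.

I did not push the slide sideways to test the lock. A sideways force of about 7 N appeared during the lift, cause not established; it was gone once the pin was home.

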